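# Filler tin from behind the finishing containers

### The job

The green-lidded filler tin is hemmed in at the back of the plywood caddy, so first clear the row of three tall containers in front of it, standing all three in the empty steel drip tray. Then take the green-lidded tin and seat it in the empty round pocket of the kit board, and only after that stand each container back on the caddy, centred on its own coloured dot: the glue bottle on yellow, the oil bottle on red, the spray can on blue. Keep everything upright and leave the white-lidded tin where it stands.

Things in the scene. Friction and masses are not known exactly. Their poses are not given: they have to be found in the camera images.
- glue_mid (a point): Centre, half-way up, of the yellow glue bottle with cream label and orange nozzle: 150 mm tall over all, round body 58 mm across and straight from its foot to 104 mm up, then a shoulder and a narrow nozzle; about 0.2-0.35 kg; z up. This point is 75 mm above its foot. It starts on its yellow dot in the front row of the caddy.
- oil_mid (a point): Centre, half-way up, of the red oil bottle with cream label and black cap: 135 mm tall over all, round body 56 mm across and straight from its foot to 98 mm up; about 0.2-0.4 kg; z up. This point is 67.5 mm above its foot. It starts on its red dot in the front row of the caddy.
- spray_mid (a point): Centre, half-way up, of the blue spray can with white cap: 150 mm tall over all, round body 53 mm across and straight from its foot to 112 mm up; about 0.15-0.3 kg; z up. This point is 75 mm above its foot. It starts on its blue dot in the front row of the caddy.
- tin_mid (a point): Centre, half-way up, of the green-lidded filler tin, the one to fetch: straight round steel tin 52 mm across, 60 mm tall, green lid and label; about 0.1-0.22 kg; z up. This point is 30 mm above its foot. It stands at the back (+x) of the caddy, left or right of its middle, about 58 mm behind the line of the tall containers and opposite a gap between two of them.
- tin_white_mid (a point): Centre, half-way up, of the white-lidded tin: same size as the green one, white lid and label. It stands about 90 mm beside the green one at the back of the caddy and must not be disturbed.
- dot_yellow: Flat yellow dot, 84 mm across, on the caddy's floor: the glue bottle's place. Origin at its centre, at the floor's height (12 mm above the bench). Its axes are the caddy's: +y along the row of dots, +x to the caddy's back. The three dots lie in one row along y, 95 mm apart, in any order.
- dot_red: Flat red dot, 84 mm across, on the caddy's floor: the oil bottle's place. Origin and axes as for the yellow dot. The caddy is a fixed plywood tray 168 x 318 mm, open above; rims 40 mm high at sides and back, 22 mm in front, the front rim's outer face 54 mm before the line of dots.
- dot_blue: Flat blue dot, 84 mm across, on the caddy's floor: the spray can's place. Origin and axes as for the yellow dot. In the two back corners of the caddy stand small fixed wooden blocks with drill bits, up to 66 mm above the bench.
- drip_tray: Empty steel drip tray, fixed, 260 mm along its x and 170 mm along its y, on the bench left or right of the caddy. Origin at the centre of its underside; floor 3 mm thick, rim 3 mm thick, its top 12 mm above the bench. It has room for three containers in a row along its x, 80 mm apart.
- kit_pocket (a point): Centre of the floor of the empty round pocket, lined dark grey, of the kit board, the tin's place: 70 mm across, 9 mm deep, floor 9 mm above the bench. Axes of the board: plywood, 260 mm in x, 170 mm in y, 18 mm thick, fixed; its centre is 75 mm in +x, 30 mm in -y of here. Its other pockets hold a sanding block (from 85 mm in +x, 39 mm high) and putty knife (78 mm in -y, 25 mm high).

How it is judged:
By the outcome, as a careful person would: the job done as asked, in the order asked, and still so for the second after the job is handed in, with the robot touching nothing.
It also fails if it takes over 147 s, if anything falls off the work surface, if the arm or the gripper's body presses on something with over 40 N, if the wrist force passes 120 N, or if a joint passes its speed limit or range.

### The arm

A 6-joint arm with a two-finger parallel gripper is mounted at the origin on the work surface. World frame = base frame: x ahead of the robot, y to its left, z up, the work surface at z = 0. Lengths are in mm, angles in rad, forces in N, time in s.
With the tool pointing down it reaches from about 350 to 975 mm from the base axis. Payload 7.1 kg.
Tool frame: the origin (TCP) lies at the very end of the fingers, on their centre line; the grasp point (between the pads) lies ctrl.hold_point_z behind it (ctrl.hold_point_z is the distance from the TCP to the grasp point, in mm); z points along the fingers, y is the line along which they close (so a half turn about z gives the same grasp; the last joint's range is limited). The gripper opens to 88 mm and grips with 3 to 60 N. Pads are 20 mm wide; open, the fingers measure 115 mm over their backs; the gripper's body (75 mm by 178 mm) begins 61 mm behind the grasp point.
Start: joints at [-0.019, 0.423, 1.63, -0, 1.089, -0.019], TCP at [624.984, 0.026, 222.675] pointing down, gripper open.
Joint ranges: [-3, 3], [-0.9, 2.11], [0.09, 2.58], [-1.31, 4.45], [0.11, 2.69], [-2.54, 2.54]. Speed limits (rad/s): [2.39, 2.39, 3.01, 3.14, 3.14, 3.14].

### API

Orientations are given as a rotation vector (axis times angle).
In Python, from workcell import ctrl gives the robot as it stands. The module is installed in compiled form; this text tells all that it offers.
- The arm moves only by the shell command python3 -m creep 'ROWS'. ROWS is JSON, a list of rows, each an object with "translation": the shift along the tool's x, y, z in mm, a list of three; "angular": the turn, a rotation vector about the tool's x, y, z in rad, a list of three; "jaw": the opening, from 0 (shut) to 1 (fully open). A call has exactly 8 rows; each row is the pose to reach, as a shift and turn from the pose commanded when the call began, along the tool's axes at that moment; what a row does not reach only later rows make up. A row lasts 1/8 s, in which the tool goes at most 62.5 mm and 10.7 degrees, less where a joint would pass 70% of its speed; a pose out of reach is approached as far as the arm can. A call with a gripper value outside its range is refused whole. The fingers move at their own pace and stop on an object; the grip force is fixed at half the most. Time passes only in rows, so rows that repeat a pose let the fingers close, or fill a call up. It gives the time, the measured TCP pose, the force, the opening and the grip force at its end, in the units of the state.
- ctrl.get_obs(): the state, without advancing time (a new reading comes with each control period).
- ctrl.get_image(name): name is "scene" or "side" or "wrist"; returns the picture (384x512x3 uint8, red, green, blue); there is no depth.
- ctrl.camera_info(name): a dict with "camera_matrix" (3x3 intrinsics, pixels), "world_from_camera" (4x4, takes a point from camera to world coordinates). Camera axes: x right, y up, looking along -z (the intrinsics and any distortion apply to the point x, -y, -z); pixel columns grow to the right and rows downward; lengths in mm; the calibration is good to about 2 mm. A picture is of the moment at which its call begins: read the wrist's pose just before it. camera_info takes no time and is no camera call; for the wrist camera it gives the pose at the moment of the call.
- ctrl.close_job(): hands the job in; it is judged then, once.
Trained networks look in the newest picture that a camera, given by its name, has taken for a name from the list of things; names that differ only in an ending like _2 or _b are one class to them, and where a whole thing is asked for, a point or a joint stands for the part that bears it (a point fixed in the world has none). Each returns a list of dicts, best first, with "score" (0 to 1); they miss things now and then, are a little off and sometimes report something else, mostly with a low value. They report only what shows in the picture. A call takes as long as a camera call.
- ctrl.look_for(camera, label): "rect" ([left, top, right, bottom] in pixels, round what is visible of it).
The state is a dict: "t": time; "qpos": joint angles; "qvel": joint speeds; "joint_torque": joint torques, N m; "ee_pos": TCP position; "orientation": TCP orientation; "ft_force": force on the tool from outside, world axes, zero at the start; "moment": the same for the moment, N m; "width": finger opening in mm; "grasp_force": force on a finger pad.
Only numpy, scipy, OpenCV 4.12 (cv2) and the standard library are available. Lean on these libraries where they do the work, as an engineer would, in place of code of your own. Each camera call takes 0.05 s, during which the arm holds its last target. There are 200 camera calls.

## Working session

There is one attempt and no reset: what is moved stays moved. The work goes in short steps, Python scripts to look and compute and a shell command to move; the robot and the scene stay as the last step left them, time stands still between calls to the robot, and variables do not carry over. Pictures are saved under pics/ and viewed, at most 17 in all, crops included, and the job is handed in when it is done.

```bash
mkdir -p pics; cat > h.py <<'E'
import numpy as np, cv2
from workcell import ctrl
from scipy.spatial.transform import Rotation as R
def snap(c,f=None):
    info=ctrl.camera_info(c); im=ctrl.get_image(c)
    if f: cv2.imwrite('pics/'+f,im[:,:,::-1])
    return im,info
def ray(info,u,v):
    K=np.array(info['camera_matrix']);T=np.array(info['world_from_camera'])
    d=np.linalg.solve(K,[u,v,1.]); d=np.array([d[0],-d[1],-d[2]])
    return T[:3,3],T[:3,:3]@d
def at_z(info,u,v,z):
    o,d=ray(info,u,v); return o+d*(z-o[2])/d[2]
def proj(info,p):
    K=np.array(info['camera_matrix']);T=np.array(info['world_from_camera'])
    c=T[:3,:3].T@(np.array(p)-T[:3,3]); q=K@[c[0],-c[1],-c[2]]; return q[:2]/q[2]
E
python3 - <<'E'
from h import *
ims=[]
names="glue_mid oil_mid spray_mid tin_mid tin_white_mid dot_yellow dot_red dot_blue drip_tray kit_pocket".split()
for c in ("scene","side","wrist"):
    im,info=snap(c,c+'0.png')
    print(c,np.round(info['world_from_camera'],2).tolist(),np.round(info['camera_matrix'],1).tolist(),info.keys())
for c in ("scene","side"):
    for n in names:
        r=ctrl.look_for(c,n); print(c,n,[(np.round(x['rect']).tolist(),round(x['score'],2)) for x in r[:2]])
o=ctrl.get_obs(); print(o['t'],o['ee_pos'],R.from_rotvec(o['orientation']).as_matrix().round(3).tolist(),ctrl.hold_point_z,o['width'],o['ft_force'])
E
```

```text
scene [[0.73, -0.56, 0.4, 935.33], [0.68, 0.6, -0.41, -394.43], [-0.01, 0.57, 0.82, 876.84], [0.0, 0.0, 0.0, 1.0]] [[422.8, 0.0, 250.3], [0.0, 422.8, 192.1], [0.0, 0.0, 1.0]] dict_keys(['camera_matrix', 'world_from_camera'])
side [[-0.98, 0.14, -0.12, 453.34], [-0.18, -0.77, 0.62, 619.8], [-0.01, 0.63, 0.78, 813.76], [0.0, 0.0, 0.0, 1.0]] [[347.8, 0.0, 251.9], [0.0, 347.8, 187.3], [0.0, 0.0, 1.0]] dict_keys(['camera_matrix', 'world_from_camera'])
wrist [[1.0, 0.0, 0.0, 624.06], [-0.0, 0.95, 0.3, 81.37], [-0.0, -0.3, 0.95, 383.08], [0.0, 0.0, 0.0, 1.0]] [[314.6, 0.0, 260.8], [0.0, 314.6, 194.2], [0.0, 0.0, 1.0]] dict_keys(['camera_matrix', 'world_from_camera'])
scene glue_mid [([224.0, 201.0, 254.0, 251.0], 0.91)]
scene oil_mid [([258.0, 177.0, 280.0, 223.0], 0.59), ([229.0, 203.0, 252.0, 249.0], 0.46)]
scene spray_mid [([282.0, 146.0, 310.0, 194.0], 0.52)]
scene tin_mid [([289.0, 194.0, 313.0, 228.0], 0.85), ([264.0, 214.0, 288.0, 247.0], 0.3)]
scene tin_white_mid []
scene dot_yellow [([222.0, 229.0, 261.0, 252.0], 0.73)]
scene dot_red [([252.0, 205.0, 288.0, 226.0], 0.47)]
scene dot
[... 213 characters left out ...]
il_mid [([231.0, 163.0, 254.0, 204.0], 0.95)]
side spray_mid [([228.0, 184.0, 251.0, 230.0], 0.56)]
side tin_mid [([210.0, 189.0, 227.0, 212.0], 0.61)]
side tin_white_mid [([219.0, 163.0, 237.0, 189.0], 0.59)]
side dot_yellow [([227.0, 183.0, 249.0, 231.0], 0.45), ([253.0, 169.0, 264.0, 184.0], 0.42)]
side dot_red [([243.0, 192.0, 260.0, 212.0], 0.55)]
side dot_blue [([222.0, 219.0, 252.0, 243.0], 0.8)]
side drip_tray [([237.0, 108.0, 318.0, 151.0], 0.57)]
side kit_pocket [([187.0, 257.0, 317.0, 354.0], 0.62)]
1.15 [6.24982664e+02 2.22746370e-02 2.22669597e+02] [[0.0, 1.0, -0.0], [1.0, -0.0, -0.0], [-0.0, -0.0, -1.0]] 18.700000000000003 87.82887784117194 [-0.2339339   0.96463324 -0.51257357]
```

View pics/scene0.png

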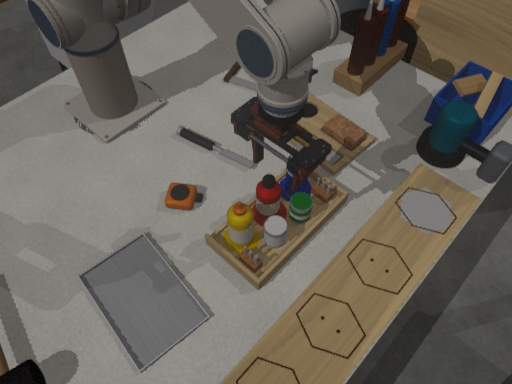

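View pics/side0.png

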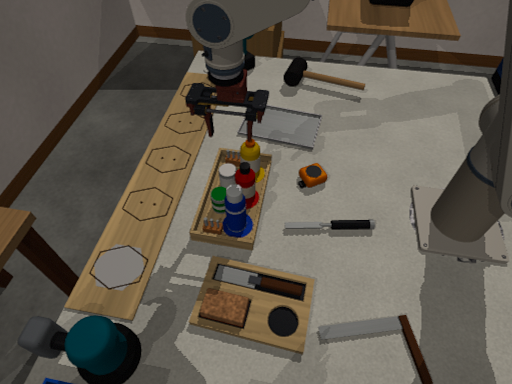

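View pics/wrist0.png

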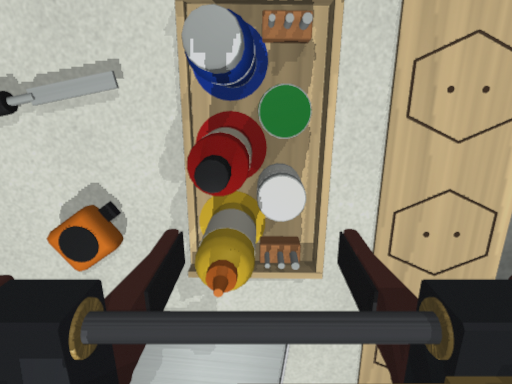

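The three views agree. Along the row, the spray can (blue) is at +y, the oil bottle in the middle, and the glue bottle at -y. The green tin is behind the spray/oil gap. In the scene view the tray is at -y, with corners near (147,234), (211,316), (140,368) and (80,276). In the side view the pocket is near (284,321).

```bash
cat >> h.py <<'E'
from scipy.optimize import least_squares
a=np.linspace(0,2*np.pi,24)
SH={'glue_mid':[(29,0),(29,104),(7,150)],'oil_mid':[(28,0),(28,98),(15,135)],'spray_mid':[(26.5,0),(26.5,112),(20,150)],'tin_mid':[(26,0),(26,60)],'tin_white_mid':[(26,0),(26,60)]}
def prect(info,n,x,y,z0):
    P=[proj(info,(x+r*np.cos(t),y+r*np.sin(t),z0+h)) for r,h in SH[n] for t in a]
    P=np.array(P); return np.r_[P.min(0),P.max(0)]
def fit(n,obs,z0=12,g=(600,0)):  # obs: list of (info,rect)
    def f(p):
        e=[]
        for i,r in obs:
            q=prect(i,n,p[0],p[1],z0); k=np.array([2<r[0],2<r[1],r[2]<509,r[3]<381])
            e.append((q-r)*k)
        return np.concatenate(e)
    s=least_squares(f,g,loss='soft_l1',f_scale=2); return s.x,np.round(f(s.x))
E
python3 - <<'E'
from h import *
I={c:ctrl.camera_info(c) for c in ("scene","side","wrist")}
ctrl.get_image('wrist')
S={'glue_mid':([224,201,254,251],[239,141,261,177]),'oil_mid':([258,177,280,223],[231,163,254,204]),'spray_mid':(None,[228,184,251,230]),'tin_mid':([289,194,313,228],[210,189,227,212]),'tin_white_mid':([264,214,288,247],[219,163,237,189])}
for n in S:
    r=ctrl.look_for('wrist',n); 
    w=np.array(r[0]['rect']) if r else None
    ob=[(I['scene'],S[n][0]),(I['side'],S[n][1]),(I['wrist'],w)]
    ob=[(i,np.array(q)) for i,q in ob if q is not None]
    print(n,w,r[0]['score'] if r else 0,*fit(n,ob),[np.round(fit(n,[o])[0]).tolist() for o in ob])
for u,v in [(147,234),(211,316),(140,368),(80,276)]: print('tray',at_z(I['scene'],u,v,12).round(1))
im=cv2.imread('pics/side0.png')
g=im[300:345,262:305].max(2)<70
n,l,st,ce=cv2.connectedComponentsWithStats(g.astype(np.uint8))
for k in range(1,n):
    if st[k,4]>100: print('pocket',st[k],ce[k]+[262,300],at_z(I['side'],*(ce[k]+[262,300]),12))
for u,v in [(214,257),(316,289),(305,350),(190,322)]: print('board',at_z(I['side'],u,v,18).round(1))
c=cv2.imread('pics/scene0.png')[225:380,70:220]; s=cv2.imread('pics/side0.png')[245:360,175:330]
cv2.imwrite('pics/c1.png',np.hstack([cv2.resize(c,(400,413)),cv2.resize(s,(400,297)) if 0 else cv2.copyMakeBorder(cv2.resize(s,(400,297)),0,116,0,0,cv2.BORDER_CONSTANT)]))
E
```

```text
glue_mid [197.9 204.  253.5 295.6] 0.9 [590.17225311 -73.41498841] [ 3. -0.  0. -1.  1. -7. -1.  2. -3. -2.  3.  6.] [[589.0, -77.0], [588.0, -64.0], [591.0, -70.0]]
oil_mid [184.6 123.8 252.  197. ] 0.83 [586.18494451  22.21841058] [-2. -4.  1. -1.  3. -2.  1.  0.  2.  1.  0. -1.] [[590.0, 18.0], [592.0, 27.0], [585.0, 22.0]]
spray_mid [180.3   6.1 257.3  88.1] 0.71 [592.65029622 115.3535416 ] [-4. -2. -5.  1. -0. -0. -1.  1.] [[582.0, 114.0], [593.0, 115.0]]
tin_mid [257.5  86.7 310.  140.3] 0.82 [647.36891424  64.95497864] [-1. -1. -1. -3.  0. -4.  4.  1.  0. -1.  2.  1.] [[652.0, 62.0], [652.0, 70.0], [646.0, 65.0]]
tin_white_mid [254.6 162.5 307.1 218.5] 0.8 [644.84111265 -18.17417903] [-0.  1. -0.  1. -0.  0.  1.  1.  1. -2. -2.  1.] [[644.0, -17.0], [645.0, -21.0], [645.0, -18.0]]
tray [ 418.4 -214.5   12. ]
tray [ 668.7 -246.7   12. ]
tray [ 641.7 -411.4   12. ]
tray [ 392.7 -381.9   12. ]
pocket [  6   6  30  31 720] [282.62777778 320.96805556] [436.42067344 354.52543412  12.        ]
board [627.3 229.4  18. ]
board [367.8 268.5  18. ]
board [382.1 408.4  18. ]
board [640.6 395.5  18. ]
```

View pics/c1.png

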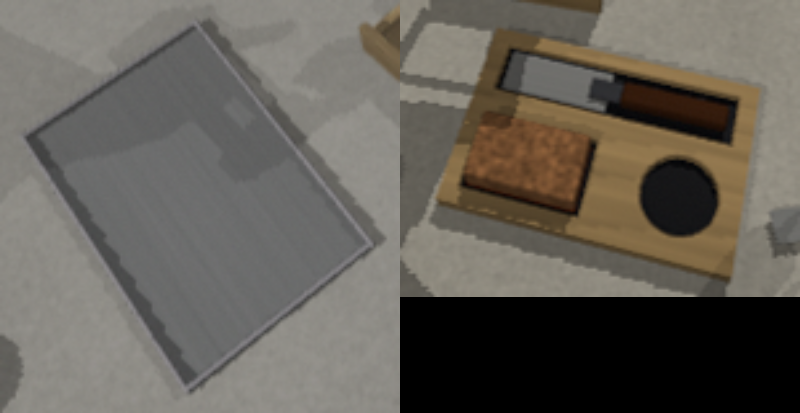

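The tray is centred near (530,-314), turned about -7°. The pocket is near (436,355). Moving above the glue bottle for one close look.

```bash
python3 -m creep '[{"translation":[-30,-15,0],"angular":[0,0,0],"jaw":1},{"translation":[-60,-30,0],"angular":[0,0,0],"jaw":1},{"translation":[-73,-35,10],"angular":[0,0,0],"jaw":1},{"translation":[-73,-35,20],"angular":[0,0,0],"jaw":1},{"translation":[-73,-35,30],"angular":[0,0,0],"jaw":1},{"translation":[-73,-35,30],"angular":[0,0,0],"jaw":1},{"translation":[-73,-35,30],"angular":[0,0,0],"jaw":1},{"translation":[-73,-35,30],"angular":[0,0,0],"jaw":1}]'
cat >> h.py <<'E'
def see(n,z0,g,cam='wrist',f=None):
    im,i=snap(cam,f); r=ctrl.look_for(cam,n)
    o=ctrl.get_obs(); print('tcp',np.round(o['ee_pos'],1),'t',round(o['t'],2),'w',round(o['width'],1))
    for x in r[:2]:
        w=np.array(x['rect']); p,e=fit(n,[(i,w)],z0,g); print(n,round(x['score'],2),w.round(),p.round(1),e,'tool dx,dy',round(p[1]-o['ee_pos'][1],1),round(p[0]-o['ee_pos'][0],1))
E
python3 - <<'E'
from h import *
see('glue_mid',12,(590,-73),f='w1.png')
E
```

```text
t: 2.45
ee_pos: [590.3, -72.7, 193.0]
orientation: [2.221, 2.222, 0.001]
ft_force: [0.3, 0.4, -0.1]
width: 87.8
grasp_force: 0.0
tcp [590.2 -72.8 193. ] t 2.55 w 87.9
glue_mid 0.96 [224. 148. 295. 234.] [588.6 -72.1] [-1. -1.  1.  1.] tool dx,dy 0.7 -1.6
glue_mid 0.48 [216.  33. 293. 117.] [585.4  21.7] [-2. -1.  2.  2.] tool dx,dy 94.6 -4.8
```

View pics/w1.png

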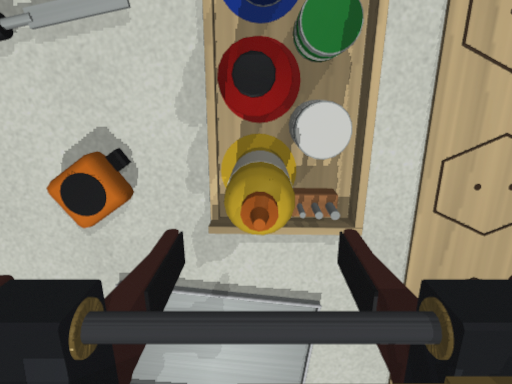

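The image shows the glue nozzle at (260,212), midway between the fingertips. The fit puts it within 2 mm of the tool axis, so I'm descending and gripping.

```bash
python3 -m creep '[{"translation":[0,-1,35],"angular":[0,0,0],"jaw":1},{"translation":[0,-1,70],"angular":[0,0,0],"jaw":1},{"translation":[0,-1,95],"angular":[0,0,0],"jaw":1},{"translation":[0,-1,105],"angular":[0,0,0],"jaw":1},{"translation":[0,-1,105],"angular":[0,0,0],"jaw":0.3},{"translation":[0,-1,105],"angular":[0,0,0],"jaw":0.3},{"translation":[0,-1,105],"angular":[0,0,0],"jaw":0.3},{"translation":[0,-1,105],"angular":[0,0,0],"jaw":0.3}]'
```

```text
t: 3.55
ee_pos: [589.5, -73.1, 88.6]
orientation: [2.221, 2.221, 0.001]
ft_force: [-0.8, -0.2, 4.6]
width: 57.7
grasp_force: 30.0
```

```bash
python3 -m creep '[{"translation":[0,0,-30],"angular":[0,0,0],"jaw":0.3},{"translation":[0,0,-60],"angular":[0,0,0],"jaw":0.3},{"translation":[-40,3,-60],"angular":[0,0,0],"jaw":0.3},{"translation":[-85,7,-60],"angular":[0,0,0],"jaw":0.3},{"translation":[-135,11,-60],"angular":[0,0,0],"jaw":0.3},{"translation":[-185,15,-60],"angular":[0,0,0],"jaw":0.3},{"translation":[-240,19,-60],"angular":[0,0,0],"jaw":0.3},{"translation":[-281,22,-60],"angular":[0,0,0],"jaw":0.3}]' | tr '\n' ' '
python3 -m creep '[{"translation":[0,0,0],"angular":[0,0,0],"jaw":0.3},{"translation":[0,0,25],"angular":[0,0,0],"jaw":0.3},{"translation":[0,0,45],"angular":[0,0,0],"jaw":0.3},{"translation":[0,0,60],"angular":[0,0,0],"jaw":0.3},{"translation":[0,0,68],"angular":[0,0,0],"jaw":0.3},{"translation":[0,0,68],"angular":[0,0,0],"jaw":0.3},{"translation":[0,0,68],"angular":[0,0,0],"jaw":1},{"translation":[0,0,68],"angular":[0,0,0],"jaw":1}]'; python3 - <<'E'
from h import *
see('glue_mid',3,(611,-354),cam='scene')
E
```

```text
t: 4.55 ee_pos: [610.5, -356.1, 147.3] orientation: [-2.222, -2.22, 0.0] ft_force: [0.3, -0.1, -2.4] width: 57.6 grasp_force: 30.0 t: 5.55
ee_pos: [611.5, -354.2, 80.3]
orientation: [2.221, 2.221, 0.001]
ft_force: [0.2, -0.2, 0.7]
width: 73.9
grasp_force: 0.0
tcp [ 611.3 -354.1   80.1] t 5.65 w 82.0
glue_mid 0.47 [135. 307. 152. 328.] [ 588.  -327.3] [ -4. -20.  18.   6.] tool dx,dy 26.9 -23.3
```

```bash
python3 -m creep '[{"translation":[0,0,-25],"angular":[0,0,0],"jaw":1},{"translation":[0,0,-70],"angular":[0,0,0],"jaw":1},{"translation":[0,0,-112],"angular":[0,0,0],"jaw":1},{"translation":[50,-3,-112],"angular":[0,0,0],"jaw":1},{"translation":[105,-7,-112],"angular":[0,0,0],"jaw":1},{"translation":[165,-11,-112],"angular":[0,0,0],"jaw":1},{"translation":[225,-15,-112],"angular":[0,0,0],"jaw":1},{"translation":[285,-19,-112],"angular":[0,0,0],"jaw":1}]' | tr '\n' ' '
python3 -m creep '[{"translation":[55,-4,0],"angular":[0,0,0],"jaw":1},{"translation":[91,-6,0],"angular":[0,0,0],"jaw":1},{"translation":[91,-6,0],"angular":[0,0,0],"jaw":1},{"translation":[91,-6,0],"angular":[0,0,0],"jaw":1},{"translation":[91,-6,0],"angular":[0,0,0],"jaw":1},{"translation":[91,-6,0],"angular":[0,0,0],"jaw":1},{"translation":[91,-6,0],"angular":[0,0,0],"jaw":1},{"translation":[91,-6,0],"angular":[0,0,0],"jaw":1}]'; python3 - <<'E'
from h import *
see('oil_mid',12,(586,22),f='w2.png')
see('glue_mid',3,(611,-354),cam='scene',f='s2.png')
E
```

```text
t: 6.65 ee_pos: [591.9, -67.2, 192.1] orientation: [2.221, 2.221, 0.001] ft_force: [0.2, 0.9, 0.1] width: 87.7 grasp_force: 0.0 t: 7.65
ee_pos: [586.0, 21.7, 191.6]
orientation: [-2.222, -2.221, 0.0]
ft_force: [0.0, 0.3, 0.2]
width: 87.9
grasp_force: 0.0
tcp [586.   21.9 191.6] t 7.75 w 87.9
oil_mid 0.9 [227. 146. 292. 236.] [584.3  23.1] [-2.  1.  2. -0.] tool dx,dy 1.1 -1.7
tcp [586.   22.  191.7] t 7.85 w 88.0
glue_mid 0.94 [127. 302. 169. 351.] [ 610.5 -351.8] [ 0.  1. -0. -1.] tool dx,dy -373.8 24.5
```

View pics/s2.png

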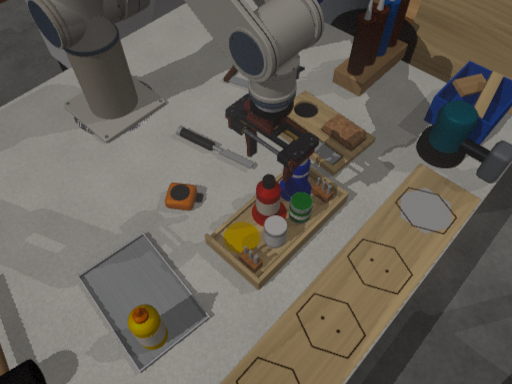

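The scene view shows the glue bottle upright in the tray near (148,328), fitted at (610,-352). Now the oil bottle, to (442,-334).

```bash
python3 -m creep '[{"translation":[1,-2,35],"angular":[0,0,0],"jaw":1},{"translation":[1,-2,70],"angular":[0,0,0],"jaw":1},{"translation":[1,-2,100],"angular":[0,0,0],"jaw":1},{"translation":[1,-2,111],"angular":[0,0,0],"jaw":1},{"translation":[1,-2,111],"angular":[0,0,0],"jaw":0.3},{"translation":[1,-2,111],"angular":[0,0,0],"jaw":0.3},{"translation":[1,-2,111],"angular":[0,0,0],"jaw":0.3},{"translation":[1,-2,111],"angular":[0,0,0],"jaw":0.3}]' | tr '\n' ' '
python3 -m creep '[{"translation":[0,0,-25],"angular":[0,0,0],"jaw":0.3},{"translation":[0,0,-60],"angular":[0,0,0],"jaw":0.3},{"translation":[-40,-16,-60],"angular":[0,0,0],"jaw":0.3},{"translation":[-85,-34,-60],"angular":[0,0,0],"jaw":0.3},{"translation":[-135,-54,-60],"angular":[0,0,0],"jaw":0.3},{"translation":[-185,-74,-60],"angular":[0,0,0],"jaw":0.3},{"translation":[-235,-94,-60],"angular":[0,0,0],"jaw":0.3},{"translation":[-285,-114,-60],"angular":[0,0,0],"jaw":0.3}]' | tr '\n' ' '
python3 -m creep '[{"translation":[-45,-18,0],"angular":[0,0,0],"jaw":0.3},{"translation":[-72,-28,0],"angular":[0,0,0],"jaw":0.3},{"translation":[-72,-28,20],"angular":[0,0,0],"jaw":0.3},{"translation":[-72,-28,45],"angular":[0,0,0],"jaw":0.3},{"translation":[-72,-28,60],"angular":[0,0,0],"jaw":0.3},{"translation":[-72,-28,68],"angular":[0,0,0],"jaw":0.3},{"translation":[-72,-28,68],"angular":[0,0,0],"jaw":0.3},{"translation":[-72,-28,68],"angular":[0,0,0],"jaw":1}]'
```

```text
t: 8.85 ee_pos: [584.9, 23.1, 81.7] orientation: [2.22, 2.22, 0.003] ft_force: [1.4, -0.4, 4.4] width: 55.5 grasp_force: 30.0 t: 9.85 ee_pos: [468.9, -263.3, 140.7] orientation: [-2.221, -2.221, 0.0] ft_force: [0.8, -0.3, -3.6] width: 56.0 grasp_force: 30.0 t: 10.85
ee_pos: [442.5, -334.3, 73.3]
orientation: [2.22, 2.221, 0.0]
ft_force: [-0.2, -0.7, 0.7]
width: 62.4
grasp_force: 0.0
```

```bash
python3 -m creep '[{"translation":[0,0,0],"angular":[0,0,0],"jaw":1},{"translation":[0,0,-35],"angular":[0,0,0],"jaw":1},{"translation":[0,0,-80],"angular":[0,0,0],"jaw":1},{"translation":[0,0,-117],"angular":[0,0,0],"jaw":1},{"translation":[45,15,-117],"angular":[0,0,0],"jaw":1},{"translation":[100,33,-117],"angular":[0,0,0],"jaw":1},{"translation":[155,51,-117],"angular":[0,0,0],"jaw":1},{"translation":[210,70,-117],"angular":[0,0,0],"jaw":1}]' | tr '\n' ' '
python3 -m creep '[{"translation":[55,18,0],"angular":[0,0,0],"jaw":1},{"translation":[110,36,0],"angular":[0,0,0],"jaw":1},{"translation":[165,53,0],"angular":[0,0,0],"jaw":1},{"translation":[215,70,0],"angular":[0,0,0],"jaw":1},{"translation":[239,76,0],"angular":[0,0,0],"jaw":1},{"translation":[239,76,0],"angular":[0,0,0],"jaw":1},{"translation":[239,76,0],"angular":[0,0,0],"jaw":1},{"translation":[239,76,0],"angular":[0,0,0],"jaw":1}]'; python3 - <<'E'
from h import *
see('spray_mid',12,(590,115),f='w3.png')
see('oil_mid',3,(442,-334),cam='scene')
E
```

```text
t: 11.85 ee_pos: [512.5, -122.4, 190.3] orientation: [2.221, 2.22, 0.001] ft_force: [1.0, 0.2, -0.3] width: 88.0 grasp_force: 0.0 t: 12.85
ee_pos: [587.7, 113.9, 189.8]
orientation: [2.223, 2.22, -0.0]
ft_force: [-0.6, 0.2, -0.2]
width: 88.0
grasp_force: 0.0
tcp [587.9 114.  189.8] t 12.95 w 88.1
spray_mid 0.62 [232. 149. 304. 247.] [592.7 118.5] [ 1. -4. -1.  1.] tool dx,dy 4.5 4.8
tcp [588.  114.3 189.8] t 13.05 w 87.9
oil_mid 0.79 [ 86. 244. 124. 291.] [ 444.8 -336.1] [-1.  0.  1. -0.] tool dx,dy -450.4 -143.2
```

View pics/w3.png

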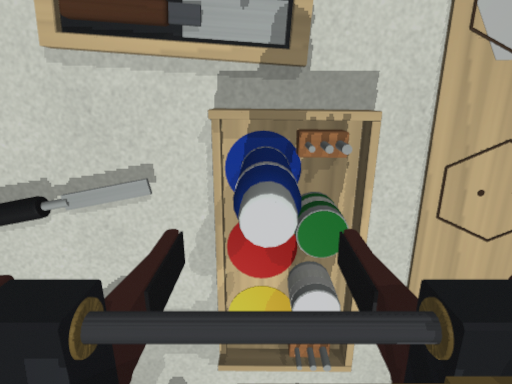

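The can's cap is at (269,217), with the red and yellow dots below it at about (262,245) and (262,318). I'll check the cap position and fit the dots from this same picture.

```bash
cat >> h.py <<'E'
def dots(im,info):
    h=cv2.cvtColor(im,cv2.COLOR_RGB2HSV); H,S,V=[h[...,k].astype(int) for k in range(3)]
    M={'yellow':(abs(H-25)<7)&(S>190)&(V>90),'red':((H<6)|(H>174))&(S>190)&(V>60),'blue':(abs(H-116)<10)&(S>170)&(V>50)}
    out={}
    for k,m in M.items():
        m=cv2.morphologyEx(m.astype(np.uint8),cv2.MORPH_OPEN,np.ones((3,3)))
        n,l,st,ce=cv2.connectedComponentsWithStats(m)
        if n<2: continue
        j=1+st[1:,4].argmax(); cs,_=cv2.findContours((l==j).astype(np.uint8),0,1)
        c=max(cs,key=len)[:,0]; P=np.array([at_z(info,u+.0,v,12)[:2] for u,v in c])
        f=lambda p:np.hypot(*(P-p).T)-42
        s=least_squares(f,P.mean(0),loss='cauchy',f_scale=1.5); r=f(s.x)
        print(k,st[j],s.x.round(1),'inlier',np.mean(abs(r)<3).round(2)); out[k]=s.x
    return out
E
python3 - <<'E'
from h import *
im=cv2.imread('pics/w3.png')[:,:,::-1]; i=ctrl.camera_info('wrist')
dots(im.copy(),i); print('cap',at_z(i,269,215,162),[at_z(i,u,215,162)[0].round(1) for u in (240,298)],[at_z(i,269,v,162)[1].round(1) for v in (187,245)])
E
```

```text
red [ 228  226   69   51 1951] [590.1  27.8] inlier 0.58
blue [ 226  131   75   58 2104] [589.6 117.9] inlier 0.65
cap [592.56296486 122.91434482 162.        ] [np.float64(573.9), np.float64(611.2)] [np.float64(141.6), np.float64(101.7)]
```

```bash
python3 -m creep '[{"translation":[6,5,30],"angular":[0,0,0],"jaw":1},{"translation":[6,5,65],"angular":[0,0,0],"jaw":1},{"translation":[6,5,92],"angular":[0,0,0],"jaw":1},{"translation":[6,5,102],"angular":[0,0,0],"jaw":1},{"translation":[6,5,102],"angular":[0,0,0],"jaw":0.3},{"translation":[6,5,102],"angular":[0,0,0],"jaw":0.3},{"translation":[6,5,102],"angular":[0,0,0],"jaw":0.3},{"translation":[6,5,102],"angular":[0,0,0],"jaw":0.3}]' | tr '\n' ' '
python3 -m creep '[{"translation":[0,0,-25],"angular":[0,0,0],"jaw":0.3},{"translation":[0,0,-60],"angular":[0,0,0],"jaw":0.3},{"translation":[-40,-6,-60],"angular":[0,0,0],"jaw":0.3},{"translation":[-90,-13,-60],"angular":[0,0,0],"jaw":0.3},{"translation":[-145,-21,-60],"angular":[0,0,0],"jaw":0.3},{"translation":[-200,-29,-60],"angular":[0,0,0],"jaw":0.3},{"translation":[-255,-37,-60],"angular":[0,0,0],"jaw":0.3},{"translation":[-310,-46,-60],"angular":[0,0,0],"jaw":0.3}]' | tr '\n' ' '
python3 -m creep '[{"translation":[-50,-7,0],"angular":[0,0,0],"jaw":0.3},{"translation":[-89,-13,0],"angular":[0,0,0],"jaw":0.3},{"translation":[-89,-13,20],"angular":[0,0,0],"jaw":0.3},{"translation":[-89,-13,45],"angular":[0,0,0],"jaw":0.3},{"translation":[-89,-13,60],"angular":[0,0,0],"jaw":0.3},{"translation":[-89,-13,68],"angular":[0,0,0],"jaw":0.3},{"translation":[-89,-13,68],"angular":[0,0,0],"jaw":0.3},{"translation":[-89,-13,68],"angular":[0,0,0],"jaw":1}]'
```

```text
t: 14.05 ee_pos: [593.3, 121.1, 88.4] orientation: [2.221, 2.221, 0.001] ft_force: [0.2, -0.2, 3.0] width: 52.9 grasp_force: 30.0 t: 15.05 ee_pos: [546.5, -190.7, 147.9] orientation: [2.221, 2.221, 0.0] ft_force: [-0.0, 0.5, -2.3] width: 52.8 grasp_force: 29.9 t: 16.05
ee_pos: [534.7, -278.1, 80.3]
orientation: [2.22, 2.221, 0.001]
ft_force: [0.5, 0.1, 0.0]
width: 59.3
grasp_force: 0.0
```

```bash
python3 -m creep '[{"translation":[0,0,0],"angular":[0,0,0],"jaw":1},{"translation":[0,0,-35],"angular":[0,0,0],"jaw":1},{"translation":[0,0,-80],"angular":[0,0,0],"jaw":1},{"translation":[0,0,-112],"angular":[0,0,0],"jaw":1},{"translation":[45,15,-112],"angular":[0,0,0],"jaw":1},{"translation":[100,33,-112],"angular":[0,0,0],"jaw":1},{"translation":[155,51,-112],"angular":[0,0,0],"jaw":1},{"translation":[210,69,-112],"angular":[0,0,0],"jaw":1}]' | tr '\n' ' '
python3 -m creep '[{"translation":[50,16,0],"angular":[0,0,0],"jaw":1},{"translation":[100,32,0],"angular":[0,0,0],"jaw":1},{"translation":[134,43,0],"angular":[0,0,0],"jaw":1},{"translation":[134,43,0],"angular":[0,0,0],"jaw":1},{"translation":[134,43,0],"angular":[0,0,0],"jaw":1},{"translation":[134,43,0],"angular":[0,0,0],"jaw":1},{"translation":[134,43,0],"angular":[0,0,0],"jaw":1},{"translation":[134,43,0],"angular":[0,0,0],"jaw":1}]'; python3 - <<'E'
from h import *
see('tin_mid',12,(647,66),f='w4.png')
i=ctrl.camera_info('wrist'); dots(cv2.imread('pics/w4.png')[:,:,::-1].copy(),i)
see('spray_mid',3,(534,-278),cam='scene',f='s4.png')
E
```

```text
t: 17.05 ee_pos: [603.7, -66.3, 192.3] orientation: [2.221, 2.22, 0.001] ft_force: [0.6, 0.1, -0.3] width: 88.0 grasp_force: 0.0 t: 18.05
ee_pos: [645.9, 65.3, 191.8]
orientation: [2.222, 2.22, 0.0]
ft_force: [-0.5, -0.6, 0.4]
width: 87.6
grasp_force: 0.0
tcp [646.   65.6 191.7] t 18.15 w 87.8
tin_mid 0.9 [235. 149. 288. 215.] [646.2  64.9] [-1.  1.  1. -1.] tool dx,dy -0.7 0.2
yellow [195 300  37   8 184] [587.1 -67.5] inlier 0.6
red [ 176  174   71   67 3616] [589.3  24.5] inlier 0.85
blue [ 170   83   77   79 4795] [589.2 119. ] inlier 0.97
tcp [646.   65.8 191.7] t 18.25 w 88.1
spray_mid 0.74 [135. 247. 171. 297.] [ 536.2 -275.4] [-1. -1.  1.  1.] tool dx,dy -341.2 -109.8
```

View pics/w4.png

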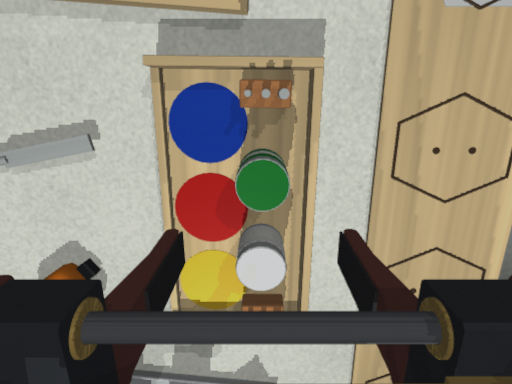

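View pics/s4.png

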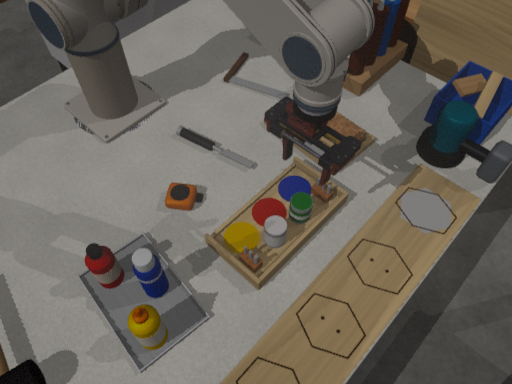

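All three containers stand upright in the tray. The green tin is at (262,185) in the wrist view, fitted at (646,65). The blue and red dots are at (589,119) and (589,24.5), which puts yellow near (589,-70.5). Next I take the tin and stop short of the pocket to look.

```bash
python3 -m creep '[{"translation":[0,0,45],"angular":[0,0,0],"jaw":1},{"translation":[0,0,90],"angular":[0,0,0],"jaw":1},{"translation":[0,0,130],"angular":[0,0,0],"jaw":1},{"translation":[0,0,146],"angular":[0,0,0],"jaw":1},{"translation":[0,0,146],"angular":[0,0,0],"jaw":1},{"translation":[0,0,146],"angular":[0,0,0],"jaw":0.3},{"translation":[0,0,146],"angular":[0,0,0],"jaw":0.3},{"translation":[0,0,146],"angular":[0,0,0],"jaw":0.3}]' | tr '\n' ' '
python3 -m creep '[{"translation":[0,0,0],"angular":[0,0,0],"jaw":0.3},{"translation":[0,0,-25],"angular":[0,0,0],"jaw":0.3},{"translation":[0,0,-65],"angular":[0,0,0],"jaw":0.3},{"translation":[10,-12,-75],"angular":[0,0,0],"jaw":0.3},{"translation":[45,-50,-75],"angular":[0,0,0],"jaw":0.3},{"translation":[80,-90,-75],"angular":[0,0,0],"jaw":0.3},{"translation":[115,-130,-75],"angular":[0,0,0],"jaw":0.3},{"translation":[150,-170,-75],"angular":[0,0,0],"jaw":0.3}]' | tr '\n' ' '
python3 -m creep '[{"translation":[35,-40,0],"angular":[0,0,0],"jaw":0.3},{"translation":[35,-40,0],"angular":[0,0,0],"jaw":0.3},{"translation":[35,-40,0],"angular":[0,0,0],"jaw":0.3},{"translation":[35,-40,0],"angular":[0,0,0],"jaw":0.3},{"translation":[35,-40,0],"angular":[0,0,0],"jaw":0.3},{"translation":[35,-40,0],"angular":[0,0,0],"jaw":0.3},{"translation":[35,-40,0],"angular":[0,0,0],"jaw":0.3},{"translation":[35,-40,0],"angular":[0,0,0],"jaw":0.3}]'
python3 - <<'E'
from h import *
im,i=snap('wrist','w5.png'); o=ctrl.get_obs(); print(o['ee_pos'],o['t'])
g=cv2.morphologyEx((im.max(2)<60).astype(np.uint8),cv2.MORPH_OPEN,np.ones((5,5)))
n,l,st,ce=cv2.connectedComponentsWithStats(g)
for k in range(1,n):
    if st[k,4]>800:
        c=max(cv2.findContours((l==k).astype(np.uint8),0,1)[0],key=len)[:,0]
        r=[]
        for z in (9,18):
            P=np.array([at_z(i,u,v,z)[:2] for u,v in c],np.float32); r.append(cv2.minEnclosingCircle(P))
        print(st[k],r)
E
```

```text
t: 19.25 ee_pos: [646.7, 66.1, 46.8] orientation: [2.221, 2.221, 0.002] ft_force: [-0.6, -0.1, -0.5] width: 61.2 grasp_force: 0.0 t: 20.25 ee_pos: [472.9, 216.8, 119.7] orientation: [-2.221, -2.221, 0.003] ft_force: [-1.0, 1.3, -1.9] width: 51.5 grasp_force: 30.0 t: 21.25
ee_pos: [436.1, 250.9, 120.7]
orientation: [2.222, 2.221, -0.0]
ft_force: [-0.8, 0.7, -1.1]
width: 51.1
grasp_force: 30.0
[436.04718195 250.97722159 120.69175846] 21.3
[ 220   22   83   90 5860] [((435.618408203125, 353.7729187011719), 33.7647590637207), ((435.61224365234375, 353.0629577636719), 32.65066146850586)]
[ 213  136  138   58 3453] [((452.7501525878906, 273.9399108886719), 62.60407257080078), ((452.1787109375, 275.8641662597656), 60.53837966918945)]
[  285   234   227   149 14110] [((578.7681274414062, 122.95016479492188), 130.36599731445312), ((574.03857421875, 129.85641479492188), 126.0644302368164)]
[ 163  236   66   81 1447] [((367.9369812011719, 157.4539794921875), 53.4122314453125), ((370.1640625, 163.2217559814453), 51.649810791015625)]
[    0   276   191   108 14713] [((244.86886596679688, 87.56385040283203), 117.41439056396484), ((251.1566925048828, 95.63768768310547), 113.54016876220703)]
[ 484  343   28   41 1005] [((698.0936279296875, 53.22557067871094), 31.407724380493164), ((689.4268188476562, 62.432456970214844), 30.371402740478516)]
```

View pics/w5.png

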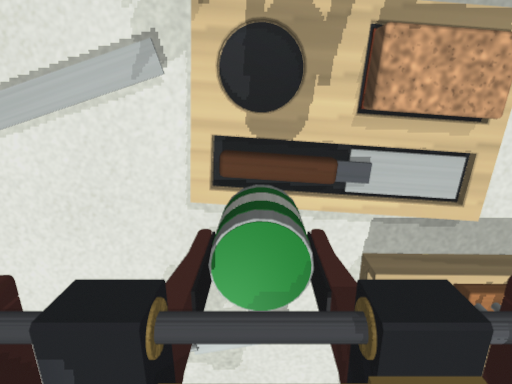

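The pocket is at (261,67) in the image and measures (435.6,353.7). The tin is held centred, with its lid at (261,262). Seating it.

```bash
python3 -m creep '[{"translation":[40,0,0],"angular":[0,0,0],"jaw":0.3},{"translation":[80,0,0],"angular":[0,0,0],"jaw":0.3},{"translation":[103,0,0],"angular":[0,0,0],"jaw":0.3},{"translation":[103,0,0],"angular":[0,0,0],"jaw":0.3},{"translation":[103,0,0],"angular":[0,0,0],"jaw":0.3},{"translation":[103,0,20],"angular":[0,0,0],"jaw":0.3},{"translation":[103,0,45],"angular":[0,0,0],"jaw":0.3},{"translation":[103,0,60],"angular":[0,0,0],"jaw":0.3}]' | tr '\n' ' '
python3 -m creep '[{"translation":[0,0,8],"angular":[0,0,0],"jaw":0.3},{"translation":[0,0,16],"angular":[0,0,0],"jaw":0.3},{"translation":[0,0,16],"angular":[0,0,0],"jaw":0.3},{"translation":[0,0,16],"angular":[0,0,0],"jaw":0.3},{"translation":[0,0,16],"angular":[0,0,0],"jaw":0.75},{"translation":[0,0,16],"angular":[0,0,0],"jaw":0.75},{"translation":[0,0,16],"angular":[0,0,0],"jaw":0.75},{"translation":[0,0,16],"angular":[0,0,0],"jaw":0.75}]'
python3 - <<'E'
from h import *
see('tin_mid',9,(436,354),f='w6.png')
see('tin_mid',9,(436,354),cam='side')
E
```

```text
t: 22.3 ee_pos: [435.5, 352.6, 59.7] orientation: [-2.223, -2.22, 0.003] ft_force: [-0.9, -0.2, -1.3] width: 51.3 grasp_force: 30.0 t: 23.3
ee_pos: [436.0, 354.1, 44.8]
orientation: [-2.221, -2.221, -0.0]
ft_force: [0.6, -0.4, 0.2]
width: 65.7
grasp_force: 0.0
tcp [436.  354.1  44.7] t 23.4 w 66.0
tin_mid 0.83 [212. 184. 311. 312.] [435.6 355.1] [-3.  0.  3. -0.] tool dx,dy 1.0 -0.4
tcp [436.  354.   44.7] t 23.5 w 66.0
tin_mid 0.86 [271. 306. 297. 335.] [435.7 363. ] [ 0. -2. -0.  2.] tool dx,dy 9.0 -0.3
```

View pics/w6.png

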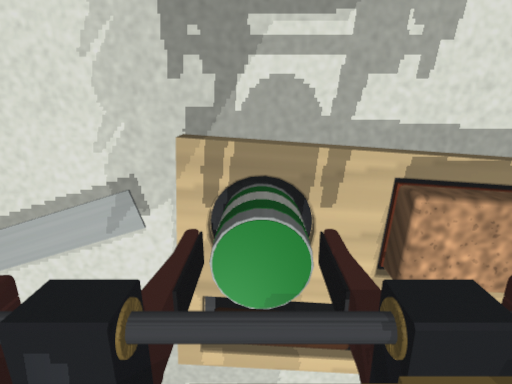

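The tin sits in the pocket, with a dark ring visible around its foot near (262,215). Going back for the spray can.

```bash
python3 -m creep '[{"translation":[0,0,-20],"angular":[0,0,0],"jaw":0.8},{"translation":[0,0,-65],"angular":[0,0,0],"jaw":1},{"translation":[0,0,-110],"angular":[0,0,0],"jaw":1},{"translation":[0,0,-147],"angular":[0,0,0],"jaw":1},{"translation":[-40,6,-147],"angular":[0,0,0],"jaw":1},{"translation":[-95,15,-147],"angular":[0,0,0],"jaw":1},{"translation":[-150,24,-147],"angular":[0,0,0],"jaw":1},{"translation":[-205,33,-147],"angular":[0,0,0],"jaw":1}]' | tr '\n' ' '
python3 -m creep '[{"translation":[-55,9,0],"angular":[0,0,0],"jaw":1},{"translation":[-110,18,0],"angular":[0,0,0],"jaw":1},{"translation":[-165,27,0],"angular":[0,0,0],"jaw":1},{"translation":[-220,36,0],"angular":[0,0,0],"jaw":1},{"translation":[-275,45,0],"angular":[0,0,0],"jaw":1},{"translation":[-330,54,0],"angular":[0,0,0],"jaw":1},{"translation":[-385,63,0],"angular":[0,0,0],"jaw":1},{"translation":[-427,66,0],"angular":[0,0,0],"jaw":1}]' | tr '\n' ' '
python3 -m creep '[{"translation":[0,0,0],"angular":[0,0,0],"jaw":1},{"translation":[0,0,0],"angular":[0,0,0],"jaw":1},{"translation":[0,0,0],"angular":[0,0,0],"jaw":1},{"translation":[0,0,0],"angular":[0,0,0],"jaw":1},{"translation":[0,0,0],"angular":[0,0,0],"jaw":1},{"translation":[0,0,0],"angular":[0,0,0],"jaw":1},{"translation":[0,0,0],"angular":[0,0,0],"jaw":1},{"translation":[0,0,0],"angular":[0,0,0],"jaw":1}]'
python3 - <<'E'
from h import *
see('spray_mid',3,(535,-278),f='w7.png')
i=ctrl.camera_info('wrist'); print(prect(i,'spray_mid',535,-277,3).round())
see('tin_mid',9,(436,354),cam='side',f='s7.png')
E
```

```text
t: 24.5 ee_pos: [469.0, 147.5, 191.8] orientation: [2.221, 2.222, 0.001] ft_force: [0.3, 0.6, 0.8] width: 87.7 grasp_force: 0.0 t: 25.5 ee_pos: [535.1, -280.3, 191.6] orientation: [2.222, 2.22, 0.0] ft_force: [0.4, 0.1, 0.3] width: 87.7 grasp_force: 0.0 t: 26.5
ee_pos: [535.0, -278.0, 191.7]
orientation: [-2.221, -2.221, 0.0]
ft_force: [0.1, 0.4, -0.0]
width: 87.6
grasp_force: 0.0
tcp [ 535.  -278.   191.7] t 26.6 w 87.6
spray_mid 0.86 [227. 152. 295. 250.] [ 534.3 -280.5] [ 1. -1. -1.  1.] tool dx,dy -2.5 -0.7
[229. 147. 295. 246.]
tcp [ 535.  -278.   191.7] t 26.7 w 88.2
tin_mid 0.85 [268. 306. 294. 334.] [441.  361.1] [ 0. -3. -0.  2.] tool dx,dy 639.2 -94.0
```

View pics/w7.png

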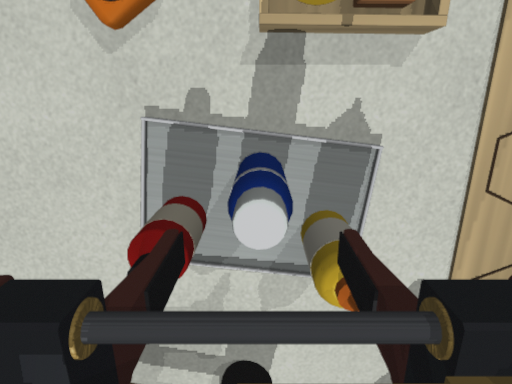

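The can's cap is at (260,222), close to the tool axis. Picking it up and carrying it to the blue dot.

```bash
python3 -m creep '[{"translation":[-1,0,35],"angular":[0,0,0],"jaw":1},{"translation":[-1,0,70],"angular":[0,0,0],"jaw":1},{"translation":[-1,0,100],"angular":[0,0,0],"jaw":1},{"translation":[-1,0,112],"angular":[0,0,0],"jaw":1},{"translation":[-1,0,112],"angular":[0,0,0],"jaw":0.3},{"translation":[-1,0,112],"angular":[0,0,0],"jaw":0.3},{"translation":[-1,0,112],"angular":[0,0,0],"jaw":0.3},{"translation":[-1,0,112],"angular":[0,0,0],"jaw":0.3}]' | tr '\n' ' '
python3 -m creep '[{"translation":[0,0,-25],"angular":[0,0,0],"jaw":0.3},{"translation":[0,0,-75],"angular":[0,0,0],"jaw":0.3},{"translation":[40,6,-75],"angular":[0,0,0],"jaw":0.3},{"translation":[90,12,-75],"angular":[0,0,0],"jaw":0.3},{"translation":[145,20,-75],"angular":[0,0,0],"jaw":0.3},{"translation":[200,27,-75],"angular":[0,0,0],"jaw":0.3},{"translation":[255,35,-75],"angular":[0,0,0],"jaw":0.3},{"translation":[310,42,-75],"angular":[0,0,0],"jaw":0.3}]' | tr '\n' ' '
python3 -m creep '[{"translation":[50,7,0],"angular":[0,0,0],"jaw":0.3},{"translation":[88,12,0],"angular":[0,0,0],"jaw":0.3},{"translation":[88,12,0],"angular":[0,0,0],"jaw":0.3},{"translation":[88,12,0],"angular":[0,0,0],"jaw":0.3},{"translation":[88,12,0],"angular":[0,0,0],"jaw":0.3},{"translation":[88,12,20],"angular":[0,0,0],"jaw":0.3},{"translation":[88,12,20],"angular":[0,0,0],"jaw":0.3},{"translation":[88,12,20],"angular":[0,0,0],"jaw":0.3}]'
python3 - <<'E'
from h import *
im,i=snap('wrist','w8.png'); o=ctrl.get_obs(); print(o['ee_pos'].round(1) if hasattr(o['ee_pos'],'round') else o['ee_pos'])
dots(im,i)
z0=o['ee_pos'][2]-77; see('spray_mid',z0,(589,119)); 
E
```

```text
t: 27.7 ee_pos: [535.3, -279.2, 80.5] orientation: [2.221, 2.221, 0.001] ft_force: [0.3, 0.6, 2.7] width: 52.6 grasp_force: 29.9 t: 28.7 ee_pos: [577.0, 32.8, 154.9] orientation: [2.221, 2.221, 0.0] ft_force: [0.9, -0.3, -1.1] width: 52.7 grasp_force: 29.9 t: 29.7
ee_pos: [589.2, 118.4, 135.0]
orientation: [2.222, 2.22, 0.0]
ft_force: [0.1, -0.5, -1.2]
width: 52.9
grasp_force: 29.9
[589.4 118.6 135.3]
blue [ 218  143   88   81 5055] [589.  117.8] inlier 0.71
tcp [589.4 118.9 135.4] t 29.85 w 52.6
spray_mid 0.79 [204. 174. 321. 384.] [589.4 116.4] [ 1. -0. -0.  0.] tool dx,dy -2.5 0.0
```

View pics/w8.png

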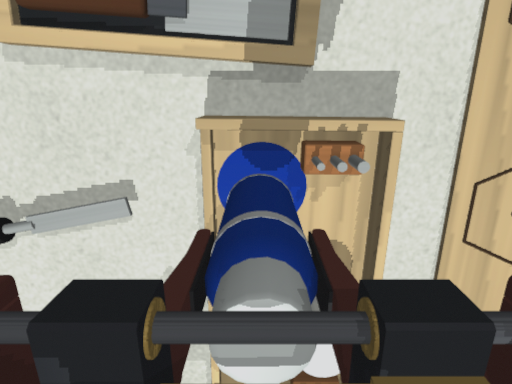

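The can hangs over the blue dot, whose visible edge is at (262,145). A 1.5 mm correction, then set it down and go to the oil bottle.

```bash
python3 -m creep '[{"translation":[1.5,0,15],"angular":[0,0,0],"jaw":0.3},{"translation":[1.5,0,30],"angular":[0,0,0],"jaw":0.3},{"translation":[1.5,0,40],"angular":[0,0,0],"jaw":0.3},{"translation":[1.5,0,46],"angular":[0,0,0],"jaw":0.3},{"translation":[1.5,0,46],"angular":[0,0,0],"jaw":0.3},{"translation":[1.5,0,46],"angular":[0,0,0],"jaw":0.3},{"translation":[1.5,0,46],"angular":[0,0,0],"jaw":1},{"translation":[1.5,0,46],"angular":[0,0,0],"jaw":1}]' | tr '\n' ' '
python3 -m creep '[{"translation":[0,0,0],"angular":[0,0,0],"jaw":1},{"translation":[0,0,-30],"angular":[0,0,0],"jaw":1},{"translation":[0,0,-75],"angular":[0,0,0],"jaw":1},{"translation":[0,0,-104],"angular":[0,0,0],"jaw":1},{"translation":[-45,-14,-104],"angular":[0,0,0],"jaw":1},{"translation":[-95,-31,-104],"angular":[0,0,0],"jaw":1},{"translation":[-145,-47,-104],"angular":[0,0,0],"jaw":1},{"translation":[-195,-63,-104],"angular":[0,0,0],"jaw":1}]' | tr '\n' ' '
python3 -m creep '[{"translation":[-50,-16,0],"angular":[0,0,0],"jaw":1},{"translation":[-100,-32,0],"angular":[0,0,0],"jaw":1},{"translation":[-150,-48,0],"angular":[0,0,0],"jaw":1},{"translation":[-200,-64,0],"angular":[0,0,0],"jaw":1},{"translation":[-245,-78,0],"angular":[0,0,0],"jaw":1},{"translation":[-260,-83,0],"angular":[0,0,0],"jaw":1},{"translation":[-260,-83,0],"angular":[0,0,0],"jaw":1},{"translation":[-260,-83,0],"angular":[0,0,0],"jaw":1}]'
python3 - <<'E'
from h import *
see('oil_mid',3,(443,-334))
see('spray_mid',12,(589,119),cam='scene'); see('spray_mid',12,(589,119),cam='side')
E
```

```text
t: 30.85 ee_pos: [589.4, 120.6, 88.7] orientation: [2.221, 2.221, 0.001] ft_force: [1.2, -0.6, 0.5] width: 69.7 grasp_force: 0.0 t: 31.85 ee_pos: [525.5, -75.9, 192.8] orientation: [2.221, 2.221, 0.0] ft_force: [0.2, -1.5, 0.7] width: 88.1 grasp_force: 0.0 t: 32.85
ee_pos: [443.3, -333.2, 192.5]
orientation: [-2.22, -2.222, -0.0]
ft_force: [0.4, 0.3, -0.6]
width: 87.5
grasp_force: 0.0
tcp [ 443.5 -333.1  192.6] t 32.95 w 88.0
oil_mid 0.89 [227. 145. 290. 232.] [ 440.6 -333.2] [-2.  1.  2. -1.] tool dx,dy -0.1 -2.8
tcp [ 443.4 -333.4  192.7] t 33.05 w 87.6
spray_mid 0.7 [285. 144. 313. 196.] [592. 123.] [ 1. -1. -1.  1.] tool dx,dy 456.5 148.6
tcp [ 443.3 -333.8  192.7] t 33.15 w 87.8
spray_mid 0.95 [226. 183. 250. 234.] [584.4 119.1] [ 1.  1. -1. -1.] tool dx,dy 452.9 141.1
```

```bash
python3 -m creep '[{"translation":[0,-1,35],"angular":[0,0,0],"jaw":1},{"translation":[0,-1,75],"angular":[0,0,0],"jaw":1},{"translation":[0,-1,107],"angular":[0,0,0],"jaw":1},{"translation":[0,-1,119],"angular":[0,0,0],"jaw":1},{"translation":[0,-1,119],"angular":[0,0,0],"jaw":0.3},{"translation":[0,-1,119],"angular":[0,0,0],"jaw":0.3},{"translation":[0,-1,119],"angular":[0,0,0],"jaw":0.3},{"translation":[0,-1,119],"angular":[0,0,0],"jaw":0.3}]' | tr '\n' ' '
python3 -m creep '[{"translation":[0,0,-25],"angular":[0,0,0],"jaw":0.3},{"translation":[0,0,-75],"angular":[0,0,0],"jaw":0.3},{"translation":[40,16,-75],"angular":[0,0,0],"jaw":0.3},{"translation":[85,35,-75],"angular":[0,0,0],"jaw":0.3},{"translation":[135,55,-75],"angular":[0,0,0],"jaw":0.3},{"translation":[185,76,-75],"angular":[0,0,0],"jaw":0.3},{"translation":[235,97,-75],"angular":[0,0,0],"jaw":0.3},{"translation":[285,117,-75],"angular":[0,0,0],"jaw":0.3}]' | tr '\n' ' '
python3 -m creep '[{"translation":[50,20,0],"angular":[0,0,0],"jaw":0.3},{"translation":[73,30,0],"angular":[0,0,0],"jaw":0.3},{"translation":[73,30,0],"angular":[0,0,0],"jaw":0.3},{"translation":[73,30,0],"angular":[0,0,0],"jaw":0.3},{"translation":[73,30,0],"angular":[0,0,0],"jaw":0.3},{"translation":[73,30,20],"angular":[0,0,0],"jaw":0.3},{"translation":[73,30,20],"angular":[0,0,0],"jaw":0.3},{"translation":[73,30,20],"angular":[0,0,0],"jaw":0.3}]'
python3 - <<'E'
from h import *
im,i=snap('wrist','w9.png'); o=ctrl.get_obs(); dots(im,i)
see('oil_mid',o['ee_pos'][2]-70,(589,24)); see('spray_mid',12,(589,119))
E
```

```text
t: 34.15 ee_pos: [442.5, -334.9, 74.7] orientation: [2.22, 2.22, 0.0] ft_force: [-0.8, 0.2, 4.2] width: 55.1 grasp_force: 30.0 t: 35.15 ee_pos: [559.2, -47.7, 148.7] orientation: [-2.221, -2.221, 0.0] ft_force: [0.8, -0.3, -3.0] width: 55.4 grasp_force: 30.0 t: 36.15
ee_pos: [589.0, 23.0, 129.1]
orientation: [2.222, 2.22, 0.0]
ft_force: [0.2, 0.4, -3.4]
width: 55.7
grasp_force: 30.0
red [ 205  202  112  103 7095] [588.5 -31.9] inlier 0.29
blue [ 208   66  104   63 1684] [588.6 120.8] inlier 0.62
tcp [589.4  23.3 129.4] t 36.3 w 55.6
tcp [589.3  23.5 129.2] t 36.4 w 55.5
spray_mid 0.88 [202.   6. 309. 124.] [586.3 116.3] [-0. -1.  1.  2.] tool dx,dy 92.8 -3.0
```

View pics/w9.png

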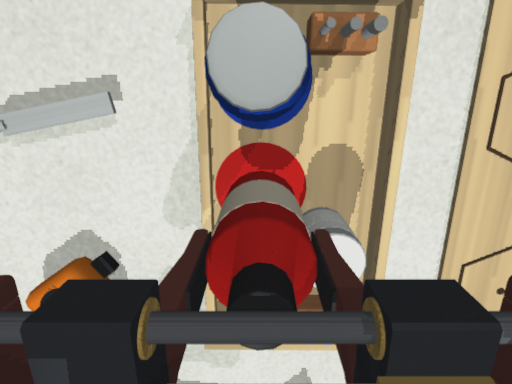

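The oil bottle is above the red dot, with the dot's edge centred at column 261. Nudging 1 mm, setting it down, then going to the glue.

```bash
python3 -m creep '[{"translation":[1,0,15],"angular":[0,0,0],"jaw":0.3},{"translation":[1,0,30],"angular":[0,0,0],"jaw":0.3},{"translation":[1,0,40],"angular":[0,0,0],"jaw":0.3},{"translation":[1,0,46],"angular":[0,0,0],"jaw":0.3},{"translation":[1,0,46.5],"angular":[0,0,0],"jaw":0.3},{"translation":[1,0,46.5],"angular":[0,0,0],"jaw":0.3},{"translation":[1,0,46.5],"angular":[0,0,0],"jaw":1},{"translation":[1,0,46.5],"angular":[0,0,0],"jaw":1}]' | tr '\n' ' '
python3 -m creep '[{"translation":[0,0,0],"angular":[0,0,0],"jaw":1},{"translation":[0,0,-30],"angular":[0,0,0],"jaw":1},{"translation":[0,0,-75],"angular":[0,0,0],"jaw":1},{"translation":[0,0,-110],"angular":[0,0,0],"jaw":1},{"translation":[-45,3,-110],"angular":[0,0,0],"jaw":1},{"translation":[-95,6,-110],"angular":[0,0,0],"jaw":1},{"translation":[-145,9,-110],"angular":[0,0,0],"jaw":1},{"translation":[-195,12,-110],"angular":[0,0,0],"jaw":1}]' | tr '\n' ' '
python3 -m creep '[{"translation":[-50,3,0],"angular":[0,0,0],"jaw":1},{"translation":[-100,6,0],"angular":[0,0,0],"jaw":1},{"translation":[-150,9,0],"angular":[0,0,0],"jaw":1},{"translation":[-182,10,0],"angular":[0,0,0],"jaw":1},{"translation":[-182,10,0],"angular":[0,0,0],"jaw":1},{"translation":[-182,10,0],"angular":[0,0,0],"jaw":1},{"translation":[-182,10,0],"angular":[0,0,0],"jaw":1},{"translation":[-182,10,0],"angular":[0,0,0],"jaw":1}]'
python3 - <<'E'
from h import *
see('glue_mid',3,(611,-354))
see('oil_mid',12,(589,24),cam='scene'); see('oil_mid',12,(589,24),cam='side')
E
```

```text
t: 37.4 ee_pos: [589.5, 24.5, 82.3] orientation: [2.221, 2.221, 0.001] ft_force: [1.0, -0.5, 0.0] width: 72.0 grasp_force: 0.0 t: 38.4 ee_pos: [601.1, -172.1, 192.1] orientation: [2.221, 2.222, 0.0] ft_force: [0.9, -0.2, 1.1] width: 88.0 grasp_force: 0.0 t: 39.4
ee_pos: [611.2, -351.4, 192.3]
orientation: [-2.22, -2.223, -0.0]
ft_force: [-0.3, -0.0, 0.0]
width: 87.5
grasp_force: 0.0
tcp [ 611.2 -351.7  192.4] t 39.5 w 88.0
glue_mid 0.84 [229. 151. 294. 231.] [ 611.2 -353. ] [-3. -4.  3.  3.] tool dx,dy -1.3 0.0
tcp [ 611.1 -352.   192.3] t 39.6 w 87.6
oil_mid 0.86 [255. 174. 283. 222.] [587.2  21.9] [ 1. -0. -1.  0.] tool dx,dy 373.9 -23.9
tcp [ 611.  -352.3  192.2] t 39.7 w 88.0
oil_mid 0.86 [232. 164. 252. 203.] [592.7  26.5] [-0. -3.  1.  3.] tool dx,dy 378.8 -18.4
```

```bash
python3 -m creep '[{"translation":[-1,0,35],"angular":[0,0,0],"jaw":1},{"translation":[-1,0,70],"angular":[0,0,0],"jaw":1},{"translation":[-1,0,100],"angular":[0,0,0],"jaw":1},{"translation":[-1,0,112],"angular":[0,0,0],"jaw":1},{"translation":[-1,0,112],"angular":[0,0,0],"jaw":0.3},{"translation":[-1,0,112],"angular":[0,0,0],"jaw":0.3},{"translation":[-1,0,112],"angular":[0,0,0],"jaw":0.3},{"translation":[-1,0,112],"angular":[0,0,0],"jaw":0.3}]' | tr '\n' ' '
python3 -m creep '[{"translation":[0,0,-25],"angular":[0,0,0],"jaw":0.3},{"translation":[0,0,-75],"angular":[0,0,0],"jaw":0.3},{"translation":[40,-3,-75],"angular":[0,0,0],"jaw":0.3},{"translation":[85,-7,-75],"angular":[0,0,0],"jaw":0.3},{"translation":[135,-11,-75],"angular":[0,0,0],"jaw":0.3},{"translation":[185,-15,-75],"angular":[0,0,0],"jaw":0.3},{"translation":[235,-19,-75],"angular":[0,0,0],"jaw":0.3},{"translation":[282,-22,-75],"angular":[0,0,0],"jaw":0.3}]' | tr '\n' ' '
python3 -m creep '[{"translation":[0,0,0],"angular":[0,0,0],"jaw":0.3},{"translation":[0,0,0],"angular":[0,0,0],"jaw":0.3},{"translation":[0,0,0],"angular":[0,0,0],"jaw":0.3},{"translation":[0,0,20],"angular":[0,0,0],"jaw":0.3},{"translation":[0,0,20],"angular":[0,0,0],"jaw":0.3},{"translation":[0,0,20],"angular":[0,0,0],"jaw":0.3},{"translation":[0,0,20],"angular":[0,0,0],"jaw":0.3},{"translation":[0,0,20],"angular":[0,0,0],"jaw":0.3}]'
python3 - <<'E'
from h import *
im,i=snap('wrist','w10.png'); o=ctrl.get_obs(); print(o['ee_pos']); dots(im,i)
see('glue_mid',o['ee_pos'][2]-77,(589,-71)); see('oil_mid',12,(589,24))
E
```

```text
t: 40.7 ee_pos: [611.6, -353.9, 81.5] orientation: [2.22, 2.22, 0.001] ft_force: [-1.3, 0.2, 4.1] width: 57.4 grasp_force: 30.0 t: 41.7 ee_pos: [588.3, -69.8, 155.1] orientation: [-2.221, -2.221, 0.0] ft_force: [-0.3, -0.1, -2.5] width: 58.1 grasp_force: 30.0 t: 42.7
ee_pos: [589.3, -71.6, 135.7]
orientation: [2.221, 2.221, 0.001]
ft_force: [-0.1, -0.9, -3.5]
width: 57.4
grasp_force: 30.0
[589.232082   -71.53863797 135.61373563]
yellow [ 204  200  114  109 6304] [ 581.2 -133.9] inlier 0.19
red [ 210   13   99  115 5793] [587.   29.6] inlier 0.78
blue [238   0  47   8 276] [589.1 120.8] inlier 0.76
tcp [589.1 -71.4 135.4] t 42.85 w 57.8
glue_mid 0.8 [205. 166. 320. 309.] [589.3 -51. ] [ -5. -25.   5.   2.] tool dx,dy 20.4 0.3
tcp [589.  -71.4 135.3] t 42.95 w 57.7
oil_mid 0.79 [208.  13. 306. 121.] [586.2  24.1] [-2. -0.  2.  0.] tool dx,dy 95.5 -2.8
```

View pics/w10.png

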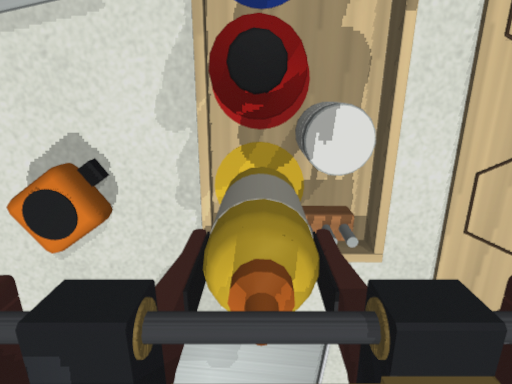

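The bottle is above the yellow dot, whose edge is centred at (260,142). Setting it down and backing off.

```bash
python3 -m creep '[{"translation":[0.5,0,15],"angular":[0,0,0],"jaw":0.3},{"translation":[0.5,0,30],"angular":[0,0,0],"jaw":0.3},{"translation":[0.5,0,40],"angular":[0,0,0],"jaw":0.3},{"translation":[0.5,0,46],"angular":[0,0,0],"jaw":0.3},{"translation":[0.5,0,46.5],"angular":[0,0,0],"jaw":0.3},{"translation":[0.5,0,46.5],"angular":[0,0,0],"jaw":0.3},{"translation":[0.5,0,46.5],"angular":[0,0,0],"jaw":1},{"translation":[0.5,0,46.5],"angular":[0,0,0],"jaw":1}]' | tr '\n' ' '
python3 -m creep '[{"translation":[0,0,0],"angular":[0,0,0],"jaw":1},{"translation":[0,0,-30],"angular":[0,0,0],"jaw":1},{"translation":[0,0,-75],"angular":[0,0,0],"jaw":1},{"translation":[0,0,-120],"angular":[0,0,0],"jaw":1},{"translation":[-20,-30,-150],"angular":[0,0,0],"jaw":1},{"translation":[-50,-70,-160],"angular":[0,0,0],"jaw":1},{"translation":[-50,-70,-160],"angular":[0,0,0],"jaw":1},{"translation":[-50,-70,-160],"angular":[0,0,0],"jaw":1}]'
python3 - <<'E'
from h import *
I,obs={},{}
for c in ('wrist','scene','side'):
    im,I[c]=snap(c,c+'_end.png'); 
    for n in SH:
        for x in ctrl.look_for(c,n)[:1]:
            if x['score']>.5: obs.setdefault(n,[]).append((I[c],np.array(x['rect'])))
for n in obs:
    z=9 if n=='tin_mid' else 12
    g=(436,354) if n=='tin_mid' else (590,20)
    print(n,fit(n,obs[n],z,g)[0].round(1),[fit(n,[o],z,g)[0].round().tolist() for o in obs[n]])
a_,b_=[cv2.imread(f'pics/{c}_end.png') for c in ('scene','side')]
cv2.imwrite('pics/end.png',np.hstack([cv2.resize(a_[130:290,170:370],(400,320)),cv2.resize(b_[130:370,170:330],(400,600))[:320] if 0 else cv2.resize(b_[120:360,150:390],(320,320))]))
E
```

```text
t: 43.95 ee_pos: [589.4, -71.0, 88.8] orientation: [2.221, 2.221, 0.001] ft_force: [0.1, 0.0, -0.2] width: 74.1 grasp_force: 0.0 t: 44.95
ee_pos: [519.4, -121.0, 248.7]
orientation: [2.222, 2.22, 0.001]
ft_force: [0.7, 0.1, 0.6]
width: 87.3
grasp_force: 0.0
glue_mid [586.3 -68.6] [[585.0, -69.0], [589.0, -71.0], [586.0, -61.0]]
oil_mid [587.7  24.5] [[587.0, 23.0], [590.0, 28.0], [589.0, 23.0]]
tin_white_mid [645.4 -19.6] [[646.0, -20.0], [644.0, -20.0], [643.0, -20.0]]
spray_mid [586.3 118.2] [[586.0, 116.0], [588.0, 120.0]]
tin_mid [439.4 355.3] [[442.0, 350.0], [439.0, 358.0]]
```

View pics/end.png

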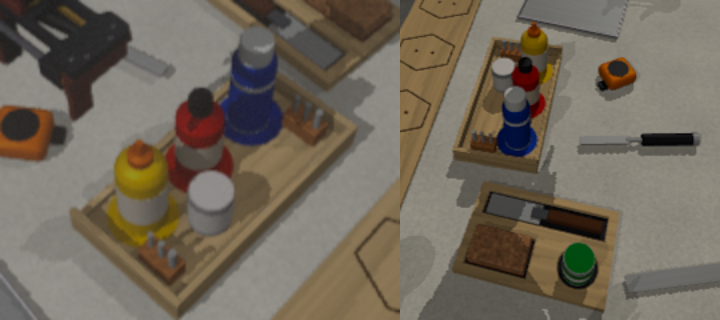

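Each container stands upright on its own dot, the green tin is seated in the pocket, and the white tin has not moved. Handing in.

```bash
python3 -c "
from workcell import ctrl
print(ctrl.close_job())"
```

```text
the job is handed in; nothing more can be done
None
```

The job is handed in after about 45 s of robot time: the green-lidded tin is in the kit pocket, the glue, oil and spray stand upright on their yellow, red and blue dots to within about 3 mm by camera, and the white-lidded tin was not disturbed.

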